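# Tighten the first cross pair of wing screws on a vacuum filter box cover

## Robot

A 7-joint arm with a two-finger parallel gripper is mounted at the origin on a cart in front of the work surface, level with it; the furniture and walls round the work are solid. World frame = base frame: x ahead of the robot, y to its left, z up, the work surface at z = 0. Lengths are in m, angles in rad, forces in N, time in s.
With the tool pointing down it reaches from about 0.4 to 0.85 m from the base axis. Payload 10.4 kg.
Tool frame: the origin (TCP) lies midway between the tips of the shut fingers; the grasp point (between the pads) lies 19 mm behind it; z points along the fingers, y is the line along which they close (so a half turn about z gives the same grasp; the last joint's range is limited). The gripper opens to 87 mm and grips with 3 to 60 N. Pads are 19 mm wide; open, the fingers measure 117 mm over their backs; the gripper's body (75 mm by 190 mm) begins 51 mm behind the grasp point.
Start: joints at [1.087, 0.332, -0.065, 1.46, 0.022, 1.35, -0.088], TCP at [0.278, -0.56, 0.223] pointing down, gripper open.
Joint ranges: [-2.6, 2.6], [-0.5, 2.12], [-1.47, 1.34], [0.16, 2.42], [-1.27, 4.41], [0.06, 2.06], [-2.6, 2.6]. Speed limits (rad/s): [2.22, 2.22, 2.79, 2.79, 3.14, 3.14, 3.14].

## Interface

Orientations are given as a unit quaternion [x, y, z, w].
In Python, from bench import r gives the robot as it stands.
- The arm moves only by the tool arm_command, never from a script. Its arguments are lists of equal length, an entry for each row: "xyz": the shift along the world's x, y, z in m, a list of three; "rot": the turn, a rotation vector about the world's x, y, z in rad, a list of three. In form: {"xyz": [[tx, ty, tz], ...], "rot": [[ax, ay, az], ...]}. A call has 1 to 20 rows; each row is the pose to reach, as a shift and turn from the pose commanded when the call began; what a row does not reach only later rows make up. A row lasts 1/12 s, in which the tool goes at most 41.7 mm and 7.16 degrees, less where a joint would pass 70% of its speed; a pose out of reach is approached as far as the arm can. A call with a gripper value outside its range is refused whole. "grip" is the opening, from 0 (shut) to 1 (fully open), set as the call begins (left out, the last holds). The fingers move at their own pace and stop on an object; "squeeze" is the grip in N (left out, the last holds). Time passes only in rows, so rows that repeat a pose let the fingers close. It gives the time, the measured TCP pose, the force, the opening and the grip force at its end, in the units of the state.
- r.read_state(): the state, without advancing time (a new reading comes with each control period).
- r.camera(name): name is "scene" or "top" or "wrist"; returns the picture (420x560x3 uint8, red, green, blue); there is no depth.
- r.camera_model(name): a dict with "fx", "fy", "cx", "cy" (pixels), "T" (4x4, takes a point from camera to world coordinates). Camera axes: x right, y up, looking along -z (the intrinsics and any distortion apply to the point x, -y, -z); pixel columns grow to the right and rows downward; lengths in m; the calibration is good to about 2 mm. The wrist camera is an equidistant fisheye: a pixel r from the principal point sees the ray r / f radians off the axis. A picture is of the moment at which its call begins: read the wrist's pose just before it. camera_model takes no time and is no camera call; for the wrist camera it gives the pose at the moment of the call.
- r.close_job(): hands the job in; it is judged then, once.
Trained networks look in the newest picture that a camera, given by its name, has taken for a name from the list of things; names that differ only in an ending like _2 or _b are one class to them, and where a whole thing is asked for, a point or a joint stands for the part that bears it (a point fixed in the world has none). Each returns a list of dicts, best first, with "conf" (0 to 1); they miss things now and then, are a little off and sometimes report something else, mostly with a low value. They report only what shows in the picture. A call takes as long as a camera call.
- r.look_for(label, camera): "at" ([x, y, z] in m, in the coordinates of the camera as it stood for that picture, good to about 4 mm: the middle of the surface that is visible of it).
- r.spot_point(label, camera): "at" ([x, y, z] in m, in the coordinates of the camera as it stood for that picture, good to about 4 mm: a listed point, or the origin of a listed thing).
The state is a dict: "time": time; "joint_positions": joint angles; "joint_vel": joint speeds; "joint_torque": joint torques, N m; "ee_pos": TCP position; "eef_rot": TCP orientation; "ft_force": force on the tool from outside, world axes, zero at the start; "torque": the same for the moment, N m; "width": finger opening in m; "grip_force": force on a finger pad.
Only numpy, scipy, OpenCV 4.12 (cv2) and the standard library are available. Lean on these libraries where they do the work, as an engineer would, in place of code of your own. Each camera call takes 0.05 s, during which the arm holds its last target. There are 200 camera calls.

## Task

Start clamping down the gasketed cover of the vacuum filter box in cross order: turn the wing screw next to the brass hose elbow clockwise until it is fully home, then do the same with the one diagonally opposite. Leave the other two wing screws loose as they are, for the second pass.

Things in the scene. Friction and masses are not known exactly. Their poses are not given: they have to be found in the camera images.
- cover_center (a point): Top centre of the cover: aluminium plate 150 x 170 mm over a black gasket, on a grey box fixed to the bench, top 61 mm above the bench. x along its short sides, y along its long sides, z up. The brass elbow stands 39 mm out from the long side at -x, 55 mm towards +y, and rises to 71 mm above the bench. Wing screws at x +-50, y +-60 mm. A press 0.31 m tall fills world x over 0.63, y 0.10 to 0.30.
- wing_a_grip (a point): Steel wing screw, beside the brass hose elbow: tighten first. Point on its upright axis, at mid height of the wings, 25 mm above the cover; x along the wings, z up. The wings form an upright bar 50 mm long, 10 mm thick, 24 mm high; below it only a 10 mm stud and an 18 mm washer. Home: wings parallel to the cover's short sides.
- wing_b_grip (a point): Steel wing screw, on the elbow's side, 120 mm from wing_a: leave loose. Point on its upright axis, at mid height of the wings, 25 mm above the cover; x along the wings, z up. The wings form an upright bar 50 mm long, 10 mm thick, 24 mm high; below it only a 10 mm stud and an 18 mm washer. Home: wings parallel to the cover's short sides.
- wing_c_grip (a point): Steel wing screw, diagonally opposite wing_a: tighten second. Point on its upright axis, at mid height of the wings, 25 mm above the cover; x along the wings, z up. The wings form an upright bar 50 mm long, 10 mm thick, 24 mm high; below it only a 10 mm stud and an 18 mm washer. Home: wings parallel to the cover's short sides.
- wing_d_grip (a point): Steel wing screw, on the side away from the elbow, 100 mm from wing_a: leave loose. Point on its upright axis, at mid height of the wings, 25 mm above the cover; x along the wings, z up. The wings form an upright bar 50 mm long, 10 mm thick, 24 mm high; below it only a 10 mm stud and an 18 mm washer. Home: wings parallel to the cover's short sides.
- wing_a (a joint): Turning angle of this wing screw (rad), growing clockwise seen from above; 0 is fully loose, 1.3 is the firm stop, fully home. It starts between 0 and 0.3, turns with light even friction (0.08 N m) and stays where it is left.
- wing_b (a joint): Turning angle of this wing screw (rad), growing clockwise seen from above; 0 is fully loose, 1.3 is the firm stop, fully home. It starts between 0 and 0.3, turns with light even friction (0.08 N m) and stays where it is left.
- wing_c (a joint): Turning angle of this wing screw (rad), growing clockwise seen from above; 0 is fully loose, 1.3 is the firm stop, fully home. It starts between 0 and 0.3, turns with light even friction (0.08 N m) and stays where it is left.
- wing_d (a joint): Turning angle of this wing screw (rad), growing clockwise seen from above; 0 is fully loose, 1.3 is the firm stop, fully home. It starts between 0 and 0.3, turns with light even friction (0.08 N m) and stays where it is left.

How it is judged:
On the way, in this order (a step that is already met when the one before it is completed fails the run):
1. the wing screw beside the elbow is fully home (within 10 degrees of its stop) while the diagonally opposite one is still loose (value of joint wing_a above 1.13 rad and value of joint wing_c below 0.5 rad), for 0.2 s.
2. the diagonally opposite wing screw is fully home (within 10 degrees of its stop) (value of joint each of wing_a, wing_c above 1.13 rad), for 0.2 s.
At the end, for the whole second after the job is handed in: The wing screw beside the elbow and the one diagonally opposite are both fully home, within 0.17 rad (10 degrees) of the stop at 1.3; the other two are still loose, below 0.45 rad (all of step 2 and value of joint each of wing_b, wing_d below 0.45 rad); the robot touches nothing.
It fails at once if one of the other two wing screws is tightened (beyond 0.5 rad) (value of joint any of wing_b, wing_d above 0.5 rad).
It also fails if it takes over 48 s, if anything falls off the work surface, if the arm or the gripper's body presses on something with over 40 N, if the wrist force passes 120 N, or if a joint passes its speed limit or range.

## Working session

There is one attempt and no reset: what is moved stays moved. The work goes in short steps, Python scripts to look and compute and a tool call to move; the robot and the scene stay as the last step left them, time stands still between calls to the robot, and variables do not carry over. Pictures are saved under pics/ and viewed, at most 10 in all, crops included, and the job is handed in when it is done.

Besides the shell and the picture viewer there is one more tool, called after "Emit:" in YAML: its name, and indented under it one key for each argument. arm_command: Moves the arm, as the interface text tells. Its arguments: {"type":"object","properties":{"xyz":{"type":"array"},"rot":{"type":"array"},"grip":{"type":"number"},"squeeze":{"type":"number"}},"required":["xyz","rot"]}

```bash
mkdir -p pics
cat > h.py <<'E'
from bench import r
import numpy as np, cv2
def shot(c,name=None):
    m=r.camera_model(c); im=r.camera(c)
    if name: cv2.imwrite(f'pics/{name}.png',im[:,:,::-1])
    return im,m
def w(m,p): return (np.array(m['T'])@np.r_[p,1])[:3]
E
python3 - <<'E'
from h import *
for c in ['scene','top']:
    im,m=shot(c,c+'1'); print(c,{k:np.round(v,3).tolist() for k,v in m.items()})
    for l in ['cover_center','wing_a_grip']:
        for d in r.spot_point(l,c): print(l,round(d['conf'],2),w(m,d['at']).round(4))
a=cv2.imread('pics/scene1.png');b=cv2.imread('pics/top1.png')
s=r.read_state();print(s['time'],s['ee_pos'],s['eef_rot'])
E
```

```text
scene {'fx': 530.423, 'fy': 530.423, 'cx': 283.338, 'cy': 203.915, 'T': [[-0.864, 0.194, -0.465, 0.171], [-0.503, -0.381, 0.776, 0.633], [-0.027, 0.904, 0.427, 0.482], [0.0, 0.0, 0.0, 1.0]]}
cover_center 0.92 [ 0.5269 -0.0217  0.0578]
wing_a_grip 0.73 [ 0.4617 -0.0518  0.0893]
top {'fx': 416.167, 'fy': 416.167, 'cx': 286.359, 'cy': 217.934, 'T': [[0.006, 0.988, -0.152, 0.444], [-1.0, 0.003, -0.022, -0.036], [-0.021, 0.152, 0.988, 0.936], [0.0, 0.0, 0.0, 1.0]]}
cover_center 0.56 [ 0.524  -0.0187  0.0601]
wing_a_grip 0.59 [ 0.4571 -0.0561  0.0847]
0.3 [ 0.27788283 -0.5597225   0.22229312] [ 9.73576632e-01  2.28360465e-01 -5.17642626e-05 -1.91607740e-04]
```

Run:
```python
import cv2
b=cv2.imread('pics/top1.png'); cv2.imwrite('pics/top1c.png',cv2.resize(b[80:290,150:430],None,fx=2.8,fy=2.8,interpolation=cv2.INTER_CUBIC))
```

```text
(no output)
```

View pics/scene1.png

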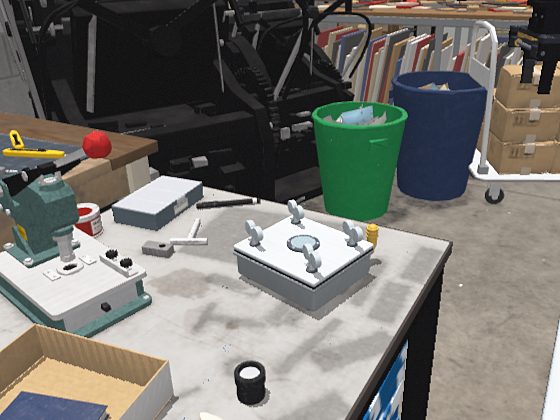

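View pics/top1c.png

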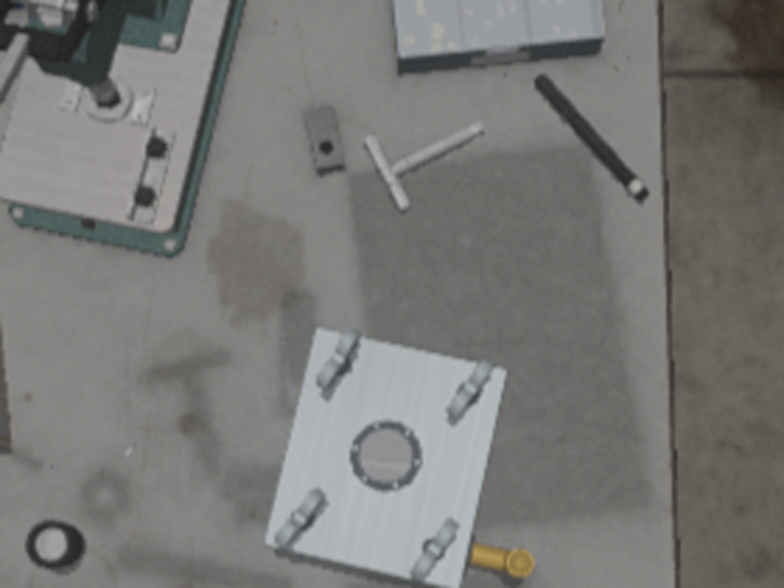

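The top view shows the elbow at full-image pixel ≈(335,280), so wing_a is the lower right one at crop (435,550). The others in the crop are b (470,392), c (338,362) and d (300,518).

```bash
cat >> h.py <<'E'
def proj(m,P):
    T=np.array(m['T']);p=T[:3,:3].T@(np.asarray(P)-T[:3,3]);return np.array([m['cx']+m['fx']*p[0]/-p[2],m['cy']-m['fy']*p[1]/-p[2]])
def ray(m,u):
    T=np.array(m['T']);d=T[:3,:3]@np.array([(u[0]-m['cx'])/m['fx'],-(u[1]-m['cy'])/m['fy'],-1]);return T[:3,3],d
E
python3 - <<'E'
from h import *
from scipy.optimize import least_squares
mt=r.camera_model('top');ms=r.camera_model('scene')
ct=np.array([(435,550),(470,392),(338,362),(300,518)])/2.8+[150,80]
cs=np.array([(354,235),(296,212),(254,233),(312,259)],float)
off=np.array([(-.05,.06),(-.05,-.06),(.05,-.06),(.05,.06)])
def pts(q):
    c,s=np.cos(q[3]),np.sin(q[3]); return np.c_[off@np.array([[c,s],[-s,c]])+q[:2],np.full(4,q[2])]
def f(q): 
    P=pts(q);return np.r_[[proj(mt,p) for p in P]-ct,[proj(ms,p) for p in P]-cs].ravel()
q=least_squares(f,[.525,-.02,.086,1.4],loss='soft_l1').x
print(q,f(q).round(1));print(pts(q).round(4))
# independent triangulation of each
for a,b in zip(ct,cs):
    o1,d1=ray(mt,a);o2,d2=ray(ms,b);k=np.linalg.lstsq(np.c_[d1,-d2],o2-o1,rcond=None)[0];print(((o1+k[0]*d1+o2+k[1]*d2)/2).round(4))
# wing directions (ends from the crop)
for n,(e1,e2) in dict(a=((418,576),(454,522)),b=((451,420),(489,365)),c=((322,394),(355,333)),d=((279,544),(324,492))).items():
    P=[]
    for e in (e1,e2):
        o,d=ray(mt,np.array(e)/2.8+[150,80]);P.append(o+d*(.088-o[2])/d[2])
    v=P[1]-P[0];print(n,np.linalg.norm(v),np.degrees(np.arctan2(v[1],v[0])))
E
```

```text
[ 0.52526114 -0.01913093  0.07926292  1.34441983] [-0.7 -0.2 -0.3 -0.5  0.2 -0.5 -0.1 -0.1 -0.6 -1.   0.8  0.3  1.   0.5
  0.3  0. ]
[[ 0.4556 -0.0544  0.0793]
 [ 0.5725 -0.0813  0.0793]
 [ 0.595   0.0161  0.0793]
 [ 0.478   0.0431  0.0793]]
[ 0.4552 -0.0559  0.0767]
[ 0.5726 -0.0813  0.0798]
[0.5948 0.017  0.0804]
[0.4781 0.0431 0.0792]
a 0.04657548948483514 -33.845249133915075
b 0.04964671239281665 -34.45792847683222
c 0.05167270160067476 -27.520165270128395
d 0.04945609541141395 -40.39513621331773
```

Emit:
arm_command:
  xyz:
    - [0.177,0.505,-0.02]
    - [0.177,0.505,-0.02]
    - [0.177,0.505,-0.02]
    - [0.177,0.505,-0.02]
    - [0.177,0.505,-0.02]
    - [0.177,0.505,-0.02]
    - [0.177,0.505,-0.02]
    - [0.177,0.505,-0.02]
    - [0.177,0.505,-0.02]
    - [0.177,0.505,-0.02]
    - [0.177,0.505,-0.02]
    - [0.177,0.505,-0.02]
    - [0.177,0.505,-0.02]
    - [0.177,0.505,-0.02]
    - [0.177,0.505,-0.02]
    - [0.177,0.505,-0.02]
    - [0.177,0.505,-0.02]
    - [0.177,0.505,-0.02]
    - [0.177,0.505,-0.02]
    - [0.177,0.505,-0.02]
  rot:
    - [0,0,2.087]
    - [0,0,2.087]
    - [0,0,2.087]
    - [0,0,2.087]
    - [0,0,2.087]
    - [0,0,2.087]
    - [0,0,2.087]
    - [0,0,2.087]
    - [0,0,2.087]
    - [0,0,2.087]
    - [0,0,2.087]
    - [0,0,2.087]
    - [0,0,2.087]
    - [0,0,2.087]
    - [0,0,2.087]
    - [0,0,2.087]
    - [0,0,2.087]
    - [0,0,2.087]
    - [0,0,2.087]
    - [0,0,2.087]
  grip: 0.5

```text
time: 1.97
ee_pos: [0.4549, -0.0548, 0.2026]
eef_rot: [0.294, 0.956, 0.0, 0.0]
ft_force: [-0.6, -0.5, -0.4]
width: 0.0435
grip_force: 0.0
```

```bash
cat >> h.py <<'E'
from scipy.spatial.transform import Rotation as R
def st():
    s=r.read_state();y=R.from_quat(s['eef_rot']).as_matrix()
    print('t',round(s['time'],2),'p',np.round(s['ee_pos'],4),'closing deg',np.degrees(np.arctan2(y[1,1],y[0,1])).round(1),'tilt',y[2,2].round(4),'F',np.round(s['ft_force'],1),'M',np.round(s['torque'],2),'w',round(s['width'],4),'q',np.round(s['joint_positions'],2));return s
def fray(m,u):
    T=np.array(m['T']);d=np.array([u[0]-m['cx'],-(u[1]-m['cy'])]);n=np.hypot(*d);th=n/m['fx']
    return T[:3,3],T[:3,:3]@np.r_[d/n*np.sin(th),-np.cos(th)]
def fproj(m,P):
    T=np.array(m['T']);p=T[:3,:3].T@(np.asarray(P)-T[:3,3]);n=np.hypot(p[0],p[1]);th=np.arctan2(n,-p[2]);return np.array([m['cx']+m['fx']*th*p[0]/n,m['cy']-m['fx']*th*p[1]/n])
E
python3 - <<'E'
from h import *
st()
im,m=shot('wrist','w1')
for l in ['wing_a_grip','cover_center']:
    for d in r.spot_point(l,'wrist'): print(l,round(d['conf'],2),w(m,d['at']).round(4))
for n,p in dict(a=(.4556,-.0544,.086),b=(.5725,-.0813,.086),c=(.595,.0161,.086),d=(.478,.0431,.086)).items(): print(n,fproj(m,p).round())
E
```

```text
t 1.97 p [ 0.4549 -0.0548  0.2026] closing deg 55.8 tilt -1.0 F [-0.6 -0.5 -0.4] M [ 0.07 -0.06  0.02] w 0.0435 q [ 0.63  0.01 -0.61  1.88  0.    1.25  1.  ]
wing_a_grip 0.58 [ 0.4558 -0.0566  0.0845]
cover_center 0.63 [ 0.5251 -0.0251  0.0622]
a [286. 201.]
b [329. 306.]
c [419. 272.]
d [391. 162.]
```

View pics/w1.png

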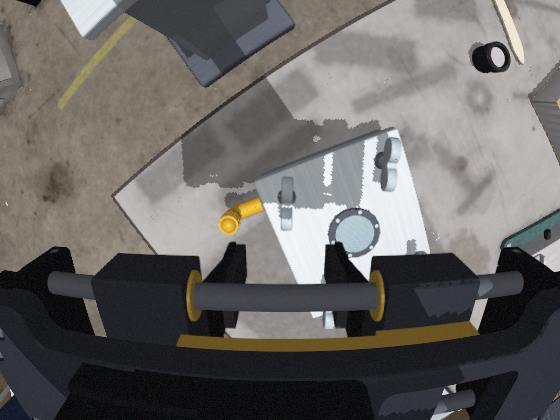

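Wing_a shows at (287,203), upright in the picture and so square to the closing line. That is within 2 px of the prediction. Wing_d is at (391,163), also as predicted. Descending.

Emit:
arm_command:
  xyz:
    - [0.001,0,-0.04]
    - [0.001,0,-0.08]
    - [0.001,0,-0.11]
    - [0.001,0,-0.125]
    - [0.001,0,-0.133]
    - [0.001,0,-0.133]
    - [0.001,0,-0.133]
  rot:
    - [0,0,0]
    - [0,0,0]
    - [0,0,0]
    - [0,0,0]
    - [0,0,0]
    - [0,0,0]
    - [0,0,0]

```text
time: 2.7
ee_pos: [0.4564, -0.0548, 0.0703]
eef_rot: [0.293, 0.956, 0.0, 0.0]
ft_force: [0.3, 0.1, 0.4]
width: 0.0436
grip_force: 0.0
```

Emit:
arm_command:
  xyz:
    - [0,0,0]
    - [0,0,0]
    - [0,0,0]
    - [0,0,0]
    - [0,0,0]
    - [0,0,0]
    - [0,0,0]
    - [0,0,0]
  rot:
    - [0,0,0]
    - [0,0,0]
    - [0,0,0]
    - [0,0,0]
    - [0,0,0]
    - [0,0,0]
    - [0,0,0]
    - [0,0,0]
  grip: 0
  squeeze: 20

```text
time: 3.37
ee_pos: [0.4563, -0.0544, 0.0698]
eef_rot: [0.292, 0.956, 0.0, 0.0]
ft_force: [1.7, 2.4, 1.5]
width: 0.01
grip_force: 20.0
```

```bash
python3 -c "
from h import *
st()"
```

```text
t 3.37 p [ 0.4563 -0.0544  0.0698] closing deg 56.0 tilt -1.0 F [1.7 2.4 1.5] M [ 0.6  -0.42 -0.1 ] w 0.01 q [ 0.6   0.17 -0.61  2.03  0.12  0.97  0.9 ]
```

Emit:
arm_command:
  xyz:
    - [0,0,0]
    - [0,0,0]
    - [0,0,0]
    - [0,0,0]
    - [0,0,0]
    - [0,0,0]
    - [0,0,0]
    - [0,0,0]
    - [0,0,0]
    - [0,0,0]
    - [0,0,0]
    - [0,0,0]
    - [0,0,0]
    - [0,0,0]
    - [0,0,0]
    - [0,0,0]
  rot:
    - [0,0,-0.09]
    - [0,0,-0.18]
    - [0,0,-0.27]
    - [0,0,-0.36]
    - [0,0,-0.45]
    - [0,0,-0.54]
    - [0,0,-0.63]
    - [0,0,-0.72]
    - [0,0,-0.81]
    - [0,0,-0.9]
    - [0,0,-0.99]
    - [0,0,-1.06]
    - [0,0,-1.12]
    - [0,0,-1.17]
    - [0,0,-1.2]
    - [0,0,-1.2]

```text
time: 4.7
ee_pos: [0.4567, -0.0543, 0.0698]
eef_rot: [0.782, 0.624, 0.001, 0.0]
ft_force: [4.0, 2.7, -1.4]
width: 0.01
grip_force: 20.0
```

```bash
python3 -c "
from h import *
st()"
```

```text
t 4.7 p [ 0.4567 -0.0543  0.0698] closing deg -12.8 tilt -1.0 F [ 4.   2.7 -1.4] M [ 0.6  -0.83  0.13] w 0.01 q [ 0.49  0.16 -0.5   2.03  0.09  0.97 -0.28]
```

Moment is still near the friction value, so I'll turn a little further until the stop shows.

Emit:
arm_command:
  xyz:
    - [0,0,0]
    - [0,0,0]
    - [0,0,0]
    - [0,0,0]
  rot:
    - [0,0,-0.03]
    - [0,0,-0.06]
    - [0,0,-0.06]
    - [0,0,-0.06]

```text
time: 5.03
ee_pos: [0.4566, -0.0545, 0.0699]
eef_rot: [0.799, 0.601, 0.001, 0.0]
ft_force: [4.8, 3.4, -0.3]
width: 0.0104
grip_force: 20.0
```

```bash
python3 -c "
from h import *
st()"
```

```text
t 5.03 p [ 0.4566 -0.0545  0.0699] closing deg -16.1 tilt -1.0 F [ 4.8  3.4 -0.3] M [ 0.59 -1.07  0.34] w 0.0104 q [ 0.48  0.16 -0.49  2.03  0.09  0.97 -0.33]
```

Emit:
arm_command:
  xyz:
    - [0,0,0]
    - [0,0,0]
    - [0,0,0]
    - [0,0,0]
    - [0,0,0.02]
    - [0,0,0.06]
    - [0,0,0.1]
    - [0,0,0.14]
    - [0,0,0.14]
  rot:
    - [0,0,0]
    - [0,0,0]
    - [0,0,0]
    - [0,0,0]
    - [0,0,0]
    - [0,0,0]
    - [0,0,0]
    - [0,0,0]
    - [0,0,0]
  grip: 0.7

```text
time: 5.78
ee_pos: [0.459, -0.0551, 0.2169]
eef_rot: [0.8, 0.6, 0.003, 0.004]
ft_force: [0.5, 0.4, 0.4]
width: 0.0581
grip_force: 0.0
```

Run:
```python
from h import *
s=st();im,m=shot('wrist','w2')
print('cam in tool',(R.from_quat(s['eef_rot']).as_matrix().T@(np.array(m['T'])[:3,3]-s['ee_pos'])).round(3))
for n,p in dict(a=(.4563,-.0544,.086),b=(.5725,-.0813,.086),c=(.595,.0161,.086),d=(.478,.0431,.086)).items(): print(n,fproj(m,p).round())
```

```text
t 5.78 p [ 0.459  -0.0551  0.2169] closing deg -16.2 tilt -0.9999 F [0.5 0.4 0.4] M [-0.01 -0.13 -0.06] w 0.0581 q [ 0.51 -0.01 -0.49  1.86 -0.    1.28 -0.26]
cam in tool [ 0.079  0.001 -0.162]
a [280. 197.]
b [402. 191.]
c [402.  87.]
d [272.  89.]
```

View pics/w2.png

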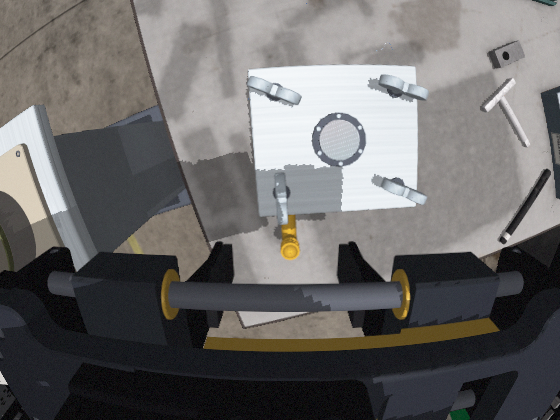

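Wing_a stands at (281,198), now parallel to the cover's short sides, so it is home. Wings c (402,87), d (274,90) and b (402,190) are unchanged and where predicted. The wrist camera sits on the press side at wing_c, so I'll lean the tool away slightly.

Run:
```python
from h import *
s=st()
a=np.radians(18);Rt=R.from_rotvec(.12*np.array([np.cos(a),np.sin(a),0]))*R.from_rotvec([0,0,a+np.radians(16.2)])
print(Rt.as_rotvec().round(3), (np.array([.5955,.016,.2])-s['ee_pos']).round(4))
```

```text
t 5.83 p [ 0.4578 -0.0552  0.2134] closing deg -16.2 tilt -1.0 F [ 0.2 -0.2 -1.1] M [ 0.04 -0.09 -0.02] w 0.0594 q [ 0.51 -0.01 -0.49  1.87 -0.    1.27 -0.26]
[0.122 0.002 0.596] [ 0.1377  0.0712 -0.0134]
```

Emit:
arm_command:
  xyz:
    - [0.02,0.01,0]
    - [0.045,0.022,0]
    - [0.07,0.036,0]
    - [0.1,0.05,0]
    - [0.125,0.064,0]
    - [0.139,0.071,0]
    - [0.139,0.071,0]
    - [0.139,0.071,0]
    - [0.139,0.071,0]
    - [0.139,0.071,0]
  rot:
    - [0.02,0,0.1]
    - [0.04,0,0.2]
    - [0.06,0.001,0.3]
    - [0.08,0.001,0.4]
    - [0.1,0.002,0.5]
    - [0.122,0.002,0.596]
    - [0.122,0.002,0.596]
    - [0.122,0.002,0.596]
    - [0.122,0.002,0.596]
    - [0.122,0.002,0.596]

```text
time: 6.67
ee_pos: [0.5941, 0.0157, 0.2093]
eef_rot: [0.588, 0.807, 0.035, -0.049]
ft_force: [-0.1, -0.4, -0.7]
width: 0.0608
grip_force: 0.0
```

Run:
```python
from h import *
s=st();im,m=shot('wrist','w3');print('cam',np.array(m['T'])[:3,3].round(3))
for n,p in dict(a=(.4563,-.0544,.086),b=(.5725,-.0813,.086),c=(.595,.0161,.086),d=(.478,.0431,.086)).items(): print(n,fproj(m,p).round())
```

```text
t 6.67 p [0.5941 0.0157 0.2093] closing deg 17.9 tilt -0.9929 F [-0.1 -0.4 -0.7] M [-0.13 -0.17 -0.04] w 0.0608 q [ 0.41  0.36 -0.57  1.51  0.07  1.35  0.17]
cam [0.577 0.071 0.38 ]
a [134. 238.]
b [235. 298.]
c [286. 214.]
d [175. 149.]
```

View pics/w3.png

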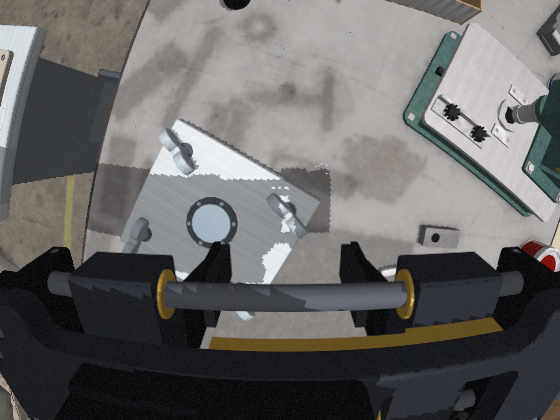

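Wing_c is at (288,213), about 40° off the closing line as planned and within 2 px of the prediction. The press is well to the right (from x≈405). Descending and closing.

Emit:
arm_command:
  xyz:
    - [0.001,0,-0.04]
    - [0.001,0,-0.08]
    - [0.001,0,-0.11]
    - [0.001,0,-0.13]
    - [0.001,0,-0.139]
    - [0.001,0,-0.139]
    - [0.001,0,-0.139]
  rot:
    - [0,0,0]
    - [0,0,0]
    - [0,0,0]
    - [0,0,0]
    - [0,0,0]
    - [0,0,0]
    - [0,0,0]

```text
time: 7.3
ee_pos: [0.5963, 0.0161, 0.0717]
eef_rot: [0.587, 0.807, 0.036, -0.048]
ft_force: [-0.4, -0.4, 0.2]
width: 0.0611
grip_force: 0.0
```

Emit:
arm_command:
  xyz:
    - [0,0,0]
    - [0,0,0]
    - [0,0,0]
    - [0,0,0]
    - [0,0,0]
    - [0,0,0]
    - [0,0,0]
    - [0,0,0]
    - [0,0,0]
    - [0,0,0]
  rot:
    - [0,0,0]
    - [0,0,0]
    - [0,0,0]
    - [0,0,0]
    - [0,0,0]
    - [0,0,0]
    - [0,0,0]
    - [0,0,0]
    - [0,0,0]
    - [0,0,0]
  grip: 0
  squeeze: 25

```text
time: 8.13
ee_pos: [0.5959, 0.0161, 0.0707]
eef_rot: [0.587, 0.807, 0.035, -0.049]
ft_force: [1.0, -0.3, 2.3]
width: 0.0097
grip_force: 25.0
```

```bash
python3 -c "
from h import *
st()"
```

```text
t 8.13 p [0.5959 0.0161 0.0707] closing deg 18.0 tilt -0.9928 F [ 1.  -0.3  2.3] M [-0.12 -0.35  0.05] w 0.0097 q [ 0.39  0.48 -0.54  1.65  0.14  1.1   0.15]
```

Width is 10 mm, so the wing has aligned itself. Now turning it home.

Emit:
arm_command:
  xyz:
    - [0,0,0]
    - [0,0,0]
    - [0,0,0]
    - [0,0,0]
    - [0,0,0]
    - [0,0,0]
    - [0,0,0]
    - [0,0,0]
    - [0,0,0]
    - [0,0,0]
  rot:
    - [0,0,-0.08]
    - [0,0,-0.16]
    - [0,0,-0.24]
    - [0,0,-0.32]
    - [0,0,-0.4]
    - [0,0,-0.47]
    - [0,0,-0.53]
    - [0,0,-0.57]
    - [0,0,-0.57]
    - [0,0,-0.57]

```text
time: 8.97
ee_pos: [0.5955, 0.016, 0.0706]
eef_rot: [0.79, 0.611, 0.047, -0.037]
ft_force: [-2.2, -0.8, 4.3]
width: 0.0098
grip_force: 25.0
```

```bash
python3 -c "
from h import *
st()"
```

```text
t 8.97 p [0.5955 0.016  0.0706] closing deg -14.6 tilt -0.9929 F [-2.2 -0.8  4.3] M [-0.21  0.49  0.3 ] w 0.0098 q [ 0.33  0.42 -0.44  1.72  0.07  1.   -0.37]
```

Emit:
arm_command:
  xyz:
    - [0,0,0]
    - [0,0,0]
    - [0,0,0]
    - [0,0,0]
    - [0,0,0.02]
    - [0,0,0.06]
    - [0,0,0.1]
    - [-0.01,-0.01,0.14]
    - [-0.05,-0.03,0.16]
    - [-0.08,-0.04,0.16]
    - [-0.08,-0.04,0.16]
    - [-0.08,-0.04,0.16]
    - [-0.08,-0.04,0.16]
  rot:
    - [0,0,0]
    - [0,0,0]
    - [0,0,0]
    - [0,0,0]
    - [0,0,0]
    - [0,0,0]
    - [0,0,0]
    - [0,0,0]
    - [0,0,0]
    - [0,0,0]
    - [0,0,0]
    - [0,0,0]
    - [0,0,0]
  grip: 0.6

```text
time: 10.05
ee_pos: [0.5162, -0.0238, 0.2307]
eef_rot: [0.79, 0.61, 0.048, -0.036]
ft_force: [0.5, -0.8, -0.3]
width: 0.0525
grip_force: 0.0
```

Run:
```python
from h import *
s=st();im,m=shot('wrist','w4')
```

```text
t 10.05 p [ 0.5162 -0.0238  0.2307] closing deg -14.7 tilt -0.9928 F [ 0.5 -0.8 -0.3] M [-0.2  -0.03  0.01] w 0.0525 q [ 0.46  0.1  -0.45  1.73 -0.07  1.29 -0.22]
```

View pics/w4.png

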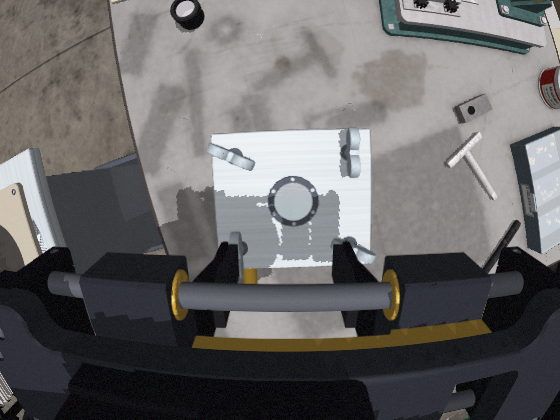

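Wing_c at (351,152) and wing_a at (237,255) are both parallel to the short sides. Wings d (232,156) and b (352,250) are still loose, and the tool is clear. Handing in.

```bash
python3 -c "
from bench import r
print(r.close_job())"
```

```text
the job is handed in; nothing more can be done
None
```

I turned wing_a home and then wing_c, left wings b and d loose, and handed the job in with the arm clear at about 10 s; the last picture agrees, but the hand-in returned no verdict.

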